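# Find the empty bay of the stock case and push its cover open

### The arm

A 7-joint arm with a two-finger parallel gripper is mounted at the origin on the work surface. World frame = base frame: x ahead of the robot, y to its left, z up, the work surface at z = 0. Lengths are in m, angles in rad, forces in N, time in s.
With the tool pointing down it reaches from about 0.425 to 0.875 m from the base axis. Payload 4.7 kg.
Tool frame: the origin (TCP) lies midway between the tips of the shut fingers; the grasp point (between the pads) lies ctrl.pinch_z behind it (ctrl.pinch_z is the distance from the TCP to the grasp point, in m); z points along the fingers, x is the direction in which the jaws open and shut, and the axes are right-handed (so a half turn about z gives the same grasp; the last joint's range is limited). The gripper opens to 85 mm and grips with 20 to 120 N. Pads are 22 mm wide; open, the fingers measure 114 mm over their backs; the gripper's body (76 mm by 85 mm) begins 54 mm behind the grasp point. The pads swing forward as they close: fully open they stand 13 mm farther back than shut.
Start: joints at [1.258, 0.321, -0.07, 1.45, 0.023, 1.371, -0.057], TCP at [0.209, -0.616, 0.231] pointing down, gripper open.
Joint ranges: [-2.86, 2.86], [-0.3, 2.09], [-1.38, 1.24], [0.06, 2.45], [-1.56, 4.7], [0.09, 2.05], [-2.69, 2.69]. Speed limits (rad/s): [2.57, 2.57, 3.14, 3.14, 3.14, 3.14, 3.14].

### API

Orientations are given as [roll, pitch, yaw] about the fixed x, y, z axes, in that order (R = Rz(yaw) Ry(pitch) Rx(roll)).
In Python, from rig import monitor, eyes, order, ctrl gives the robot as it stands. The module is installed in compiled form; this text tells all that it offers.
- The arm moves only by the tool drive_tool, never from a script. Its argument "moves" is a list of rows, each an object of numbers: "gripper": the gripper command: -1 is shut, 1 is fully open, values between are in proportion; "x", "y", "z": the shift along the tool's x, y, z in mm; "wx", "wy", "wz": the turn, a rotation vector about the tool's x, y, z in rad. In form: [{"gripper": .., "x": .., "y": .., "z": .., "wx": .., "wy": .., "wz": ..}, ...]. A call has exactly 8 rows; each row is the pose to reach, as a shift and turn from the pose commanded when the call began, along the tool's axes at that moment; what a row does not reach only later rows make up. A row lasts 1/8 s, in which the tool goes at most 62.5 mm and 10.7 degrees, less where a joint would pass 70% of its speed; a pose out of reach is approached as far as the arm can. A call with a gripper value outside its range is refused whole. The fingers move at their own pace and stop on an object; "newtons" is the grip in N (left out, the last holds). Time passes only in rows, so rows that repeat a pose let the fingers close, or fill a call up. It gives the time, the measured TCP pose, the force and the opening at its end, in the units of the state.
- monitor.observe(): the state, without advancing time (a new reading comes with each control period).
- eyes.read_camera(name): name is "side" or "top" or "wrist"; returns the picture (384x512x3 uint8, red, green, blue); there is no depth.
- eyes.camera_params(name): a dict with "K" (3x3 intrinsics, pixels), "R" (3x3) and "t" (3): a world point X has camera coordinates R X + t; the wrist camera has in their place "tool_from_camera" (4x4, takes a point from camera to tool coordinates, whose origin is the TCP and whose axes are the tool frame's). Camera axes: x right, y down, z forward; pixel columns grow to the right and rows downward; lengths in m; the calibration is good to about 2 mm. A picture is of the moment at which its call begins: read the wrist's pose just before it. camera_params takes no time and is no camera call.
- order.sign_off(): hands the job in, once; it reports no verdict.
The state is a dict: "time": time; "qpos": joint angles; "dq": joint speeds; "effort": joint torques, N m; "tool_pos": TCP position; "eef_rot": TCP orientation; "wrist_force": force on the tool from outside, world axes, zero at the start; "moment": the same for the moment, N m; "grip_width": opening from 0.0 (shut) to 1.0 (fully open).
Only numpy, scipy, OpenCV 4.12 (cv2) and the standard library are available. Lean on these libraries where they do the work, as an engineer would, in place of code of your own. Each camera call takes 0.05 s, during which the arm holds its last target. There are 200 camera calls.

### The job

One bay of the grey stock case is empty: with closed fingertips, gently press the ribbed near end of each of the five identical covers until you find the one that rocks instead of sitting firm. Push the near end of that cover down into the bay until it stands tilted by about 45 degrees or more, and leave it open. Press no cover hard, leave the other covers shut, and do not lift or shift any of the things standing about.

Things in the scene. Friction and masses are not known exactly. Their poses are not given: they have to be found in the camera images.
- case: grey stock case, fixed: 190 (x) x 508 (y) x 90 mm high. Origin on the table under the pivot line of the covers; near face at x = -80 mm, far face at +110 mm; y runs along the row of covers. Five bays 100 mm apart, 106 x 92 mm, floor 5 mm above the table; flat back deck at x = +38 to +110 mm. Four bays are packed full, one (any, hidden) is almost empty
- cover1 (a joint): tilt of the cover at y = -200 mm of the case. All five covers are alike: bare metal, 100 (x) x 90 (y) x 5 mm, flush with the case top (90 mm high), each on a pivot along y at x = 0 of the case, 2.5 mm below its top face: 65 mm of cover on the near side, 35 mm on the far side. 0 = shut; grows (rad) to 1.1 as the near end sinks and the far end rises
- cover1_pad (a point): the place to press: middle of the ribbed patch (60 mm wide, ribs 1 mm proud) on the top face of cover1, 45 mm nearer than its pivot line, 20 mm from its near edge, 23 mm from the near wall of the bay; moves with the cover
- cover2 (a joint): tilt of the cover at y = -100 mm of the case. As cover1. Over a full bay the near end of a cover gives only 2 to 3 mm (under 0.1 rad) and then sits firm
- cover2_pad (a point): the same point of cover2
- cover3 (a joint): tilt of the cover at y = 0 mm of the case. As cover1. Over the almost empty bay a cover goes on sinking under about 1 to 3 N at the ribs, and its stiff pivot keeps it at the tilt where it is left
- cover3_pad (a point): the same point of cover3
- cover4 (a joint): tilt of the cover at y = 100 mm of the case. As cover1. The far end of a cover cannot be pressed down
- cover4_pad (a point): the same point of cover4
- cover5 (a joint): tilt of the cover at y = 200 mm of the case. As cover1
- cover5_pad (a point): the same point of cover5
- unit1: green and black hand-held unit, 36 x 62 x 27 mm, lying on the back deck of the case; loose, a bystander
- unit2: green and black hand-held unit, 36 x 62 x 27 mm, on the table in front of the case; loose, a bystander
- driver: screwdriver with a black handle 24 mm thick, 170 mm long, lying along the back deck of the case; loose, a bystander
- spool: steel ring, 32 mm across, 22 mm high, standing on the back deck of the case; loose, a bystander
- cutters: side cutters with grey handles, 130 mm long, 14 mm high, on the table in front of the case; loose, a bystander
- jar: clear jar, 60 mm across, 80 mm high, on the table to the left of the case; loose, a bystander
- mug: white mug, 80 mm across, 90 mm high, on the table to the right of the case; loose, a bystander

How it is judged:
By the outcome, as a careful person would: the job done as asked, in the order asked, and still so for the second after the job is handed in, with the robot touching nothing.
It also fails if it takes over 51 s, if anything falls off the work surface, if the arm or the gripper's body presses on something with over 40 N, if the wrist force passes 120 N, or if a joint passes its speed limit or range.

## Working session

There is one attempt and no reset: what is moved stays moved. The work goes in short steps, Python scripts to look and compute and a tool call to move; the robot and the scene stay as the last step left them, time stands still between calls to the robot, and variables do not carry over. Pictures are saved under pics/ and viewed, about 8 in all and at most 12, crops included, and the job is handed in when it is done.

Besides the shell and the picture viewer there is one more tool, called after "Emit:" by a JSON object that holds its "fn" and its "kwargs", one argument or row to a line. drive_tool: Moves the arm, as the interface text tells. Its arguments: {"type":"object","properties":{"moves":{"type":"array"},"newtons":{"type":"number"}},"required":["moves"]}

```bash
mkdir -p pics; python3 - <<'E'
from rig import monitor, eyes, order, ctrl
import cv2,numpy as np
s=monitor.observe();print(s,ctrl.pinch_z)
for n in("side","top"):
    cv2.imwrite(f"pics/{n}0.png",eyes.read_camera(n)[:,:,::-1]);print(n,eyes.camera_params(n))
print(eyes.camera_params("wrist"))
E
```

```text
{'time': 0.0, 'qpos': array([ 1.25807378,  0.32186106, -0.07009174,  1.4517242 ,  0.02261233,
        1.3708204 , -0.05690743]), 'dq': array([ 1.77713400e-03,  7.94941581e-05,  2.03922574e-04,  2.92098275e-04,
       -4.47766522e-05, -1.98427543e-04,  5.05715965e-04]), 'effort': array([-7.36644488e-04, -4.93584538e+01, -3.82708590e-01, -3.14331365e+01,
        1.29311602e-02,  1.14062265e-02, -1.40485324e-05]), 'tool_pos': array([ 0.20844234, -0.61507016,  0.23017417]), 'eef_rot': array([ 3.14148092e+00,  2.02262218e-03, -1.24394055e+00]), 'wrist_force': array([0.48016805, 0.02518209, 0.03093174]), 'moment': array([-0.01225052, -0.00871213,  0.00123428]), 'grip_width': 1.0057303360786574} 0.0187
side {'K': array([[415.89011027,   0.        , 255.867322  ],
       [  0.        , 415.89011027, 191.34214872],
       [  0.        ,   0.        ,   1.        ]]), 'R': array([[-0.92227525, -0.38635161,  0.01186576],
       [-0.23057761,  0.52526436, -0.81910397],
       [ 0.31022948, -0.7581753 , -0.57352235]]), 't': array([0.53292767, 0.18059661, 1.3323361 ])}
top {'K': array([[358.669230
[... 196 characters left out ...]
-02],
       [-9.91764533e-01, -3.32272169e-04, -1.28074199e-01],
       [ 1.28009270e-01,  2.93716867e-02, -9.91337950e-01]]), 't': array([0.03043074, 0.57580828, 1.06258221])}
{'K': array([[294.11748935,   0.        , 255.64672394],
       [  0.        , 294.11748935, 195.34487262],
       [  0.        ,   0.        ,   1.        ]]), 'tool_from_camera': array([[ 9.99999924e-01, -2.32493065e-04, -3.13921174e-04,
        -3.47254178e-04],
       [ 3.17274335e-04,  9.52200938e-01,  3.05472213e-01,
        -7.83932918e-02],
       [ 2.27895866e-04, -3.05472289e-01,  9.52200939e-01,
        -1.42061239e-01],
       [ 0.00000000e+00,  0.00000000e+00,  0.00000000e+00,
         1.00000000e+00]])}
```

View pics/top0.png

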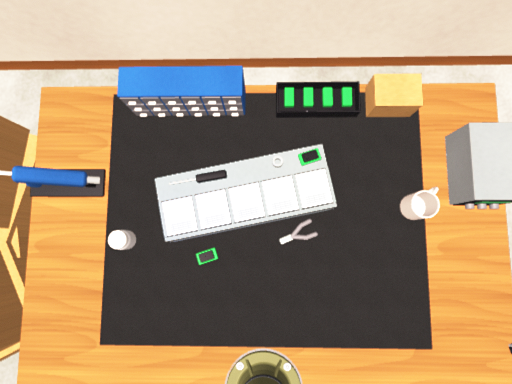

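View pics/side0.png

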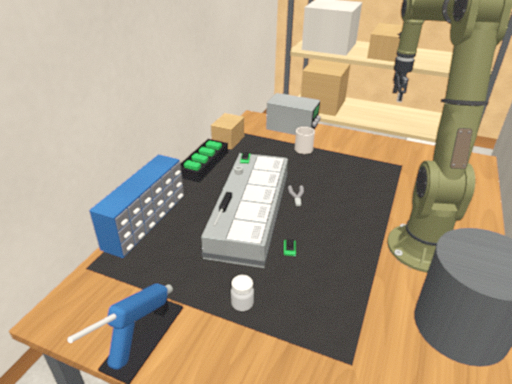

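The top view shows the case at about (155–335, 147–240), rotated roughly 10°, with five white covers along its near side, the driver, spool and unit1 on the deck, and the jar (121,239), unit2 (207,256), cutters (298,233) and mug (418,204) around it. The side view agrees.

```bash
cat > h.py <<'E'
import numpy as np,cv2
from rig import monitor,eyes
from scipy.spatial.transform import Rotation as Ro
def rays(name,px,z):
    p=eyes.camera_params(name);K=p["K"]
    d=np.c_[np.atleast_2d(px),np.ones(len(np.atleast_2d(px)))]@np.linalg.inv(K).T
    if "R" in p: R=p["R"].T;o=-R@p["t"]
    else:
        s=monitor.observe();T=p["tool_from_camera"];Rt=Ro.from_euler("xyz",s["eef_rot"]).as_matrix()
        R=Rt@T[:3,:3];o=s["tool_pos"]+Rt@T[:3,3]
    d=d@R.T
    return (o+d*((z-o[2])/d[:,2])[:,None])[:,:2]
E
python3 - <<'E'
from h import *
im=cv2.imread("pics/top0.png");g=im.min(2)
roi=np.zeros_like(g);roi[140:245,150:340]=1
for th in(100,225,):
    m=((g>th)&(roi>0)).astype(np.uint8)
    if th==100: m=cv2.morphologyEx(m,cv2.MORPH_OPEN,np.ones((3,3)))
    cs=cv2.findContours(m,0,2)[0]
    for c in cs:
        if cv2.contourArea(c)<150: continue
        w=rays("top",c[:,0,:].astype(float),.09).astype(np.float32)
        r=cv2.minAreaRect(w);print(th,cv2.contourArea(c),np.round(r[0],4),np.round(r[1],4),r[2]); print(np.round(cv2.boxPoints(r),3).tolist())
v=cv2.resize(im[135:250,145:345],None,fx=4,fy=4,interpolation=2);cv2.imwrite("pics/crop.png",v)
E
```

```text
100 260.0 [ 0.4573 -0.0973] [0.0522 0.1091] 23.24871826171875
[[0.41200000047683716, -0.057999998331069946], [0.45500001311302185, -0.15800000727176666], [0.503000020980835, -0.13699999451637268], [0.46000000834465027, -0.03700000047683716]]
100 11355.5 [0.5772 0.054 ] [0.1966 0.5113] 11.760651588439941
[[0.42899999022483826, 0.2840000092983246], [0.5329999923706055, -0.2160000056028366], [0.7260000109672546, -0.17599999904632568], [0.6209999918937683, 0.3240000009536743]]
225 10214.0 [0.5788 0.0538] [0.1874 0.5057] 11.761093139648438
[[0.4359999895095825, 0.28200000524520874], [0.5389999747276306, -0.21299999952316284], [0.722000002861023, -0.17499999701976776], [0.6190000176429749, 0.3199999928474426]]
```

View pics/crop.png

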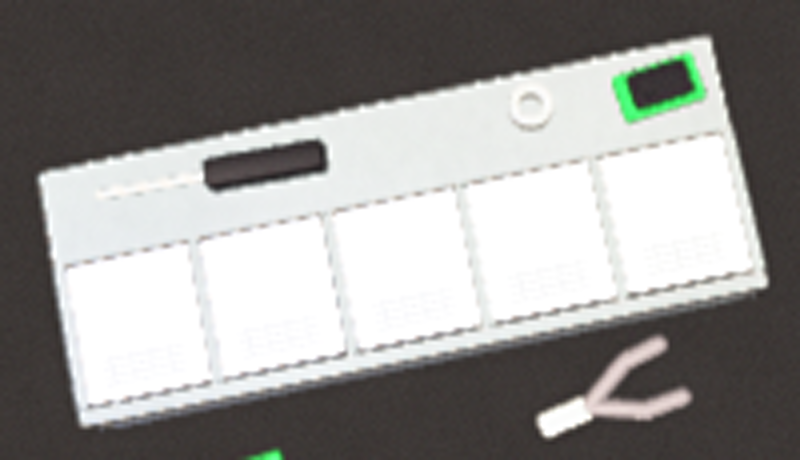

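```bash
cat >> h.py <<'E'
A=np.radians(11.76);EX=np.array([np.cos(A),np.sin(A),0]);EY=np.array([-np.sin(A),np.cos(A),0]);O=np.array([.5643,.0509,0])
def W(x,y,z): return O+EX*x/1000+EY*y/1000+[0,0,z/1000]
def to(x,y,z):
    s=monitor.observe();R=Ro.from_euler("xyz",s["eef_rot"])
    T=Ro.from_matrix(np.c_[-EY,-EX,[0,0,-1]])
    print("t",round(s["time"],2),"target",W(x,y,z).round(4),"d mm",(R.inv().apply(W(x,y,z)-s["tool_pos"])*1000).round(1),"rot",(R.inv()*T).as_rotvec().round(3),"F",s["wrist_force"].round(2))
E
python3 -c "
from h import *
to(-45,-200,150)"
```

```text
t 0.1 target [ 0.561  -0.1541  0.15  ] d mm [-323.4 -482.    80.8] rot [0.    0.002 0.121] F [0.29 0.32 1.09]
```

Emit:
{"fn": "drive_tool", "kwargs": {
  "moves": [
    {"gripper":-1,"x":-30,"y":-45,"z":0},
    {"gripper":-1,"x":-60,"y":-90,"z":0},
    {"gripper":-1,"x":-95,"y":-140,"z":0},
    {"gripper":-1,"x":-125,"y":-190,"z":0,"wz":0.03},
    {"gripper":-1,"x":-160,"y":-240,"z":0,"wz":0.06},
    {"gripper":-1,"x":-190,"y":-285,"z":0,"wz":0.09},
    {"gripper":-1,"x":-225,"y":-335,"z":0,"wz":0.12},
    {"gripper":-1,"x":-255,"y":-380,"z":10,"wz":0.121}
  ],
  "newtons": 20
}}

```text
$.moves[0]: bad value
```

```bash
python3 -c "
from h import *
to(-45,-200,125)"
```

```text
t 0.1 target [ 0.561  -0.1541  0.125 ] d mm [-323.4 -482.   105.8] rot [0.    0.002 0.121] F [0.29 0.32 1.09]
```

Emit:
{"fn": "drive_tool", "kwargs": {
  "moves": [
    {"gripper":-1,"x":-30,"y":-45,"z":0,"wx":0,"wy":0,"wz":0},
    {"gripper":-1,"x":-60,"y":-90,"z":0,"wx":0,"wy":0,"wz":0},
    {"gripper":-1,"x":-95,"y":-140,"z":0,"wx":0,"wy":0,"wz":0},
    {"gripper":-1,"x":-125,"y":-190,"z":0,"wx":0,"wy":0,"wz":0.03},
    {"gripper":-1,"x":-160,"y":-240,"z":0,"wx":0,"wy":0,"wz":0.06},
    {"gripper":-1,"x":-190,"y":-285,"z":0,"wx":0,"wy":0,"wz":0.09},
    {"gripper":-1,"x":-225,"y":-335,"z":0,"wx":0,"wy":0,"wz":0.12},
    {"gripper":-1,"x":-255,"y":-380,"z":10,"wx":0,"wy":0,"wz":0.12}
  ],
  "newtons": 20
}}

```text
time: 1.1
tool_pos: [0.4881, -0.2502, 0.2218]
eef_rot: [-3.14, -0.001, -1.363]
wrist_force: [1.8, -0.4, 0.3]
grip_width: -0.0
```

```bash
python3 -c "
from h import *
to(-45,-200,125)"
```

```text
t 1.1 target [ 0.561  -0.1541  0.125 ] d mm [-79.1 -91.1  96.8] rot [-0.001 -0.001  0.002] F [ 1.78 -0.39  0.28]
```

Emit:
{"fn": "drive_tool", "kwargs": {
  "moves": [
    {"gripper":-1,"x":-25,"y":-30,"z":15,"wx":0,"wy":0,"wz":0},
    {"gripper":-1,"x":-50,"y":-60,"z":40,"wx":0,"wy":0,"wz":0},
    {"gripper":-1,"x":-75,"y":-88,"z":65,"wx":0,"wy":0,"wz":0},
    {"gripper":-1,"x":-79,"y":-91,"z":90,"wx":0,"wy":0,"wz":0},
    {"gripper":-1,"x":-79,"y":-91,"z":97,"wx":0,"wy":0,"wz":0},
    {"gripper":-1,"x":-79,"y":-91,"z":97,"wx":0,"wy":0,"wz":0},
    {"gripper":-1,"x":-79,"y":-91,"z":97,"wx":0,"wy":0,"wz":0},
    {"gripper":-1,"x":-79,"y":-91,"z":97,"wx":0,"wy":0,"wz":0}
  ]
}}

```text
time: 2.1
tool_pos: [0.5599, -0.1569, 0.1254]
eef_rot: [-3.14, -0.001, -1.365]
wrist_force: [0.7, -0.0, 0.7]
grip_width: -0.001
```

```bash
python3 -c "
from h import *
to(-45,-200,95)
s=monitor.observe();print(s['tool_pos'],s['wrist_force'])
im=eyes.read_camera('wrist')[:,:,::-1].copy();p=eyes.camera_params('wrist');T=p['tool_from_camera'];Rt=Ro.from_euler('xyz',s['eef_rot']).as_matrix()
def pj(w):
    c=T[:3,:3].T@((Rt.T@(w-s['tool_pos']))-T[:3,3]);u=p['K']@c;return tuple(int(v) for v in (u/u[2])[:2])
for y in (-200,-100):
  for q in ((-65,-45),(-65,45),(35,45),(35,-45),(-45,0)): cv2.circle(im,pj(W(q[0],y+q[1],90)),3,(0,0,255),1)
cv2.imwrite('pics/w1.png',im)"
```

```text
t 2.1 target [ 0.561  -0.1541  0.095 ] d mm [-2.6 -1.6 30.4] rot [-0.001 -0.001  0.   ] F [ 0.7  -0.    0.71]
[ 0.55992689 -0.15693356  0.12542894] [ 0.70405386 -0.00440329  0.71161745]
```

View pics/w1.png

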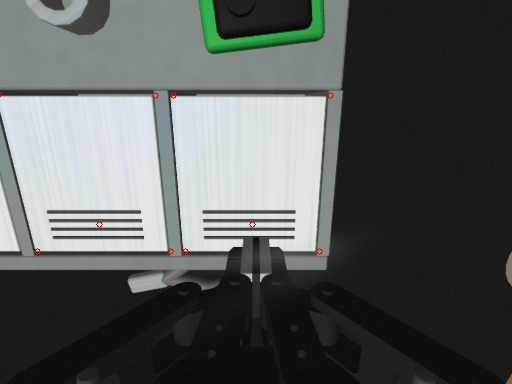

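The wrist view shows predicted cover corners (red) on the real ones to within about 2 mm: cover1 corners at (170,95), (327,95), (182,251), (319,251), and its ribs around (250,225). This is good enough to press.

Emit:
{"fn": "drive_tool", "kwargs": {
  "moves": [
    {"gripper":-1,"x":-3,"y":-1,"z":12,"wx":0,"wy":0,"wz":0},
    {"gripper":-1,"x":-3,"y":-1,"z":24,"wx":0,"wy":0,"wz":0},
    {"gripper":-1,"x":-3,"y":-1,"z":28,"wx":0,"wy":0,"wz":0},
    {"gripper":-1,"x":-3,"y":-1,"z":31,"wx":0,"wy":0,"wz":0},
    {"gripper":-1,"x":-3,"y":-1,"z":32,"wx":0,"wy":0,"wz":0},
    {"gripper":-1,"x":-3,"y":-1,"z":33,"wx":0,"wy":0,"wz":0},
    {"gripper":-1,"x":-3,"y":-1,"z":33.5,"wx":0,"wy":0,"wz":0},
    {"gripper":-1,"x":-3,"y":-1,"z":34,"wx":0,"wy":0,"wz":0}
  ]
}}

```text
time: 3.15
tool_pos: [0.56, -0.1531, 0.0905]
eef_rot: [-3.141, -0.0, -1.364]
wrist_force: [-0.3, -0.9, 0.1]
grip_width: -0.002
```

Emit:
{"fn": "drive_tool", "kwargs": {
  "moves": [
    {"gripper":-1,"x":0,"y":0,"z":0.5,"wx":0,"wy":0,"wz":0},
    {"gripper":-1,"x":0,"y":0,"z":1,"wx":0,"wy":0,"wz":0},
    {"gripper":-1,"x":0,"y":0,"z":1.5,"wx":0,"wy":0,"wz":0},
    {"gripper":-1,"x":0,"y":0,"z":2,"wx":0,"wy":0,"wz":0},
    {"gripper":-1,"x":0,"y":0,"z":2,"wx":0,"wy":0,"wz":0},
    {"gripper":-1,"x":0,"y":0,"z":2,"wx":0,"wy":0,"wz":0},
    {"gripper":-1,"x":0,"y":0,"z":2,"wx":0,"wy":0,"wz":0},
    {"gripper":-1,"x":0,"y":0,"z":2,"wx":0,"wy":0,"wz":0}
  ]
}}

```text
time: 4.15
tool_pos: [0.5599, -0.153, 0.0885]
eef_rot: [-3.142, -0.0, -1.364]
wrist_force: [-3.2, 0.0, 4.8]
grip_width: 0.001
```

Emit:
{"fn": "drive_tool", "kwargs": {
  "moves": [
    {"gripper":-1,"x":0,"y":0,"z":0.3,"wx":0,"wy":0,"wz":0},
    {"gripper":-1,"x":0,"y":0,"z":0.6,"wx":0,"wy":0,"wz":0},
    {"gripper":-1,"x":0,"y":0,"z":0.9,"wx":0,"wy":0,"wz":0},
    {"gripper":-1,"x":0,"y":0,"z":1,"wx":0,"wy":0,"wz":0},
    {"gripper":-1,"x":0,"y":0,"z":1,"wx":0,"wy":0,"wz":0},
    {"gripper":-1,"x":0,"y":0,"z":1,"wx":0,"wy":0,"wz":0},
    {"gripper":-1,"x":0,"y":0,"z":1,"wx":0,"wy":0,"wz":0},
    {"gripper":-1,"x":0,"y":0,"z":1,"wx":0,"wy":0,"wz":0}
  ]
}}

```text
time: 5.15
tool_pos: [0.5599, -0.1531, 0.0884]
eef_rot: [3.142, -0.001, -1.364]
wrist_force: [-4.2, 0.7, 10.0]
grip_width: -0.005
```

```bash
python3 -c "
from h import *
to(-45,-200,91);to(-45,-100,105)"
```

```text
t 5.15 target [ 0.561  -0.1541  0.091 ] d mm [ 1.2 -0.8 -2.6] rot [ 0.    -0.001  0.001] F [-4.22  0.74  9.98]
t 5.15 target [ 0.5406 -0.0562  0.105 ] d mm [-98.8  -1.  -16.6] rot [ 0.    -0.001  0.001] F [-4.22  0.74  9.98]
```

Cover1 is firm: an extra 1 mm of command raised the force from 5 to 10 N with no motion. On to cover2.

Emit:
{"fn": "drive_tool", "kwargs": {
  "moves": [
    {"gripper":-1,"x":0,"y":0,"z":-10,"wx":0,"wy":0,"wz":0},
    {"gripper":-1,"x":-25,"y":-1,"z":-18,"wx":0,"wy":0,"wz":0},
    {"gripper":-1,"x":-60,"y":-1,"z":-18,"wx":0,"wy":0,"wz":0},
    {"gripper":-1,"x":-90,"y":-1,"z":-18,"wx":0,"wy":0,"wz":0},
    {"gripper":-1,"x":-100,"y":-1,"z":-18,"wx":0,"wy":0,"wz":0},
    {"gripper":-1,"x":-100,"y":-1,"z":-12,"wx":0,"wy":0,"wz":0},
    {"gripper":-1,"x":-100,"y":-1,"z":-7,"wx":0,"wy":0,"wz":0},
    {"gripper":-1,"x":-100,"y":-1,"z":-5,"wx":0,"wy":0,"wz":0}
  ]
}}

```text
time: 6.15
tool_pos: [0.54, -0.0562, 0.0915]
eef_rot: [3.14, 0.0, -1.366]
wrist_force: [-0.4, 0.7, 0.9]
grip_width: -0.001
```

Emit:
{"fn": "drive_tool", "kwargs": {
  "moves": [
    {"gripper":-1,"x":0,"y":0,"z":0.7,"wx":0,"wy":0,"wz":0},
    {"gripper":-1,"x":0,"y":0,"z":1.4,"wx":0,"wy":0,"wz":0},
    {"gripper":-1,"x":0,"y":0,"z":2.1,"wx":0,"wy":0,"wz":0},
    {"gripper":-1,"x":0,"y":0,"z":2.8,"wx":0,"wy":0,"wz":0},
    {"gripper":-1,"x":0,"y":0,"z":3.5,"wx":0,"wy":0,"wz":0},
    {"gripper":-1,"x":0,"y":0,"z":4.2,"wx":0,"wy":0,"wz":0},
    {"gripper":-1,"x":0,"y":0,"z":4.5,"wx":0,"wy":0,"wz":0},
    {"gripper":-1,"x":0,"y":0,"z":4.5,"wx":0,"wy":0,"wz":0}
  ]
}}

```text
time: 7.15
tool_pos: [0.5404, -0.055, 0.0885]
eef_rot: [-3.142, -0.001, -1.364]
wrist_force: [-3.8, 1.0, 6.2]
grip_width: 0.003
```

```bash
python3 -c "
from h import *
to(-45,-100,91);to(-45,0,105)"
```

```text
t 7.15 target [ 0.5406 -0.0562  0.091 ] d mm [ 1.2  0.  -2.5] rot [-0.    -0.001  0.002] F [-3.78  1.04  6.22]
t 7.15 target [0.5202 0.0417 0.105 ] d mm [-98.8  -0.1 -16.5] rot [-0.    -0.001  0.002] F [-3.78  1.04  6.22]
```

Cover2 is firm too: same stop at 0.0885, 6 N.

Emit:
{"fn": "drive_tool", "kwargs": {
  "moves": [
    {"gripper":-1,"x":0,"y":0,"z":-10,"wx":0,"wy":0,"wz":0},
    {"gripper":-1,"x":-25,"y":0,"z":-18,"wx":0,"wy":0,"wz":0},
    {"gripper":-1,"x":-60,"y":0,"z":-18,"wx":0,"wy":0,"wz":0},
    {"gripper":-1,"x":-90,"y":0,"z":-18,"wx":0,"wy":0,"wz":0},
    {"gripper":-1,"x":-100,"y":0,"z":-18,"wx":0,"wy":0,"wz":0},
    {"gripper":-1,"x":-100,"y":0,"z":-12,"wx":0,"wy":0,"wz":0},
    {"gripper":-1,"x":-100,"y":0,"z":-7,"wx":0,"wy":0,"wz":0},
    {"gripper":-1,"x":-100,"y":0,"z":-4.5,"wx":0,"wy":0,"wz":0}
  ]
}}

```text
time: 8.15
tool_pos: [0.5196, 0.0415, 0.0915]
eef_rot: [3.14, -0.0, -1.366]
wrist_force: [-0.1, -0.3, 0.6]
grip_width: 0.001
```

Emit:
{"fn": "drive_tool", "kwargs": {
  "moves": [
    {"gripper":-1,"x":0,"y":0,"z":0.7,"wx":0,"wy":0,"wz":0},
    {"gripper":-1,"x":0,"y":0,"z":1.4,"wx":0,"wy":0,"wz":0},
    {"gripper":-1,"x":0,"y":0,"z":2.1,"wx":0,"wy":0,"wz":0},
    {"gripper":-1,"x":0,"y":0,"z":2.8,"wx":0,"wy":0,"wz":0},
    {"gripper":-1,"x":0,"y":0,"z":3.5,"wx":0,"wy":0,"wz":0},
    {"gripper":-1,"x":0,"y":0,"z":4.2,"wx":0,"wy":0,"wz":0},
    {"gripper":-1,"x":0,"y":0,"z":4.5,"wx":0,"wy":0,"wz":0},
    {"gripper":-1,"x":0,"y":0,"z":4.5,"wx":0,"wy":0,"wz":0}
  ]
}}

```text
time: 9.15
tool_pos: [0.5199, 0.0429, 0.0885]
eef_rot: [3.142, -0.001, -1.364]
wrist_force: [-3.7, -0.8, 6.0]
grip_width: -0.002
```

```bash
python3 -c "
from h import *
to(-45,0,91);to(-45,100,105)"
```

```text
t 9.15 target [0.5202 0.0417 0.091 ] d mm [ 1.2 -0.1 -2.5] rot [ 0.    -0.001  0.002] F [-3.69 -0.84  6.01]
t 9.15 target [0.4999 0.1396 0.105 ] d mm [-98.8  -0.3 -16.6] rot [ 0.    -0.001  0.002] F [-3.69 -0.84  6.01]
```

Cover3 is firm as well. Next, cover4.

Emit:
{"fn": "drive_tool", "kwargs": {
  "moves": [
    {"gripper":-1,"x":0,"y":0,"z":-10,"wx":0,"wy":0,"wz":0},
    {"gripper":-1,"x":-25,"y":0,"z":-18,"wx":0,"wy":0,"wz":0},
    {"gripper":-1,"x":-60,"y":0,"z":-18,"wx":0,"wy":0,"wz":0},
    {"gripper":-1,"x":-90,"y":0,"z":-18,"wx":0,"wy":0,"wz":0},
    {"gripper":-1,"x":-100,"y":0,"z":-18,"wx":0,"wy":0,"wz":0},
    {"gripper":-1,"x":-100,"y":0,"z":-12,"wx":0,"wy":0,"wz":0},
    {"gripper":-1,"x":-100,"y":0,"z":-7,"wx":0,"wy":0,"wz":0},
    {"gripper":-1,"x":-100,"y":0,"z":-4.5,"wx":0,"wy":0,"wz":0}
  ]
}}

```text
time: 10.15
tool_pos: [0.4992, 0.1393, 0.0915]
eef_rot: [3.14, -0.0, -1.366]
wrist_force: [0.4, -0.2, 0.4]
grip_width: 0.002
```

Emit:
{"fn": "drive_tool", "kwargs": {
  "moves": [
    {"gripper":-1,"x":0,"y":0,"z":0.7,"wx":0,"wy":0,"wz":0},
    {"gripper":-1,"x":0,"y":0,"z":1.4,"wx":0,"wy":0,"wz":0},
    {"gripper":-1,"x":0,"y":0,"z":2.1,"wx":0,"wy":0,"wz":0},
    {"gripper":-1,"x":0,"y":0,"z":2.8,"wx":0,"wy":0,"wz":0},
    {"gripper":-1,"x":0,"y":0,"z":3.5,"wx":0,"wy":0,"wz":0},
    {"gripper":-1,"x":0,"y":0,"z":4.2,"wx":0,"wy":0,"wz":0},
    {"gripper":-1,"x":0,"y":0,"z":4.5,"wx":0,"wy":0,"wz":0},
    {"gripper":-1,"x":0,"y":0,"z":4.5,"wx":0,"wy":0,"wz":0}
  ]
}}

```text
time: 11.15
tool_pos: [0.4994, 0.1408, 0.0885]
eef_rot: [-3.141, -0.001, -1.364]
wrist_force: [-2.4, -0.6, 6.5]
grip_width: 0.002
```

```bash
python3 -c "
from h import *
to(-45,100,91);to(-45,200,105)"
```

```text
t 11.15 target [0.4999 0.1396 0.091 ] d mm [ 1.2 -0.2 -2.5] rot [-0.    -0.001  0.002] F [-2.42 -0.64  6.47]
t 11.15 target [0.4795 0.2375 0.105 ] d mm [-98.8  -0.4 -16.6] rot [-0.    -0.001  0.002] F [-2.42 -0.64  6.47]
```

Cover4 is firm. Cover5 is left, and I'll press it the same way rather than assume it.

Emit:
{"fn": "drive_tool", "kwargs": {
  "moves": [
    {"gripper":-1,"x":0,"y":0,"z":-10,"wx":0,"wy":0,"wz":0},
    {"gripper":-1,"x":-25,"y":0,"z":-18,"wx":0,"wy":0,"wz":0},
    {"gripper":-1,"x":-60,"y":0,"z":-18,"wx":0,"wy":0,"wz":0},
    {"gripper":-1,"x":-90,"y":0,"z":-18,"wx":0,"wy":0,"wz":0},
    {"gripper":-1,"x":-100,"y":0,"z":-18,"wx":0,"wy":0,"wz":0},
    {"gripper":-1,"x":-100,"y":0,"z":-12,"wx":0,"wy":0,"wz":0},
    {"gripper":-1,"x":-100,"y":0,"z":-7,"wx":0,"wy":0,"wz":0},
    {"gripper":-1,"x":-100,"y":0,"z":-4.5,"wx":0,"wy":0,"wz":0}
  ]
}}

```text
time: 12.15
tool_pos: [0.4789, 0.2371, 0.0915]
eef_rot: [3.141, -0.001, -1.366]
wrist_force: [1.4, 0.3, 0.7]
grip_width: -0.001
```

Emit:
{"fn": "drive_tool", "kwargs": {
  "moves": [
    {"gripper":-1,"x":0,"y":0,"z":0.7,"wx":0,"wy":0,"wz":0},
    {"gripper":-1,"x":0,"y":0,"z":1.4,"wx":0,"wy":0,"wz":0},
    {"gripper":-1,"x":0,"y":0,"z":2.1,"wx":0,"wy":0,"wz":0},
    {"gripper":-1,"x":0,"y":0,"z":2.8,"wx":0,"wy":0,"wz":0},
    {"gripper":-1,"x":0,"y":0,"z":3.5,"wx":0,"wy":0,"wz":0},
    {"gripper":-1,"x":0,"y":0,"z":4.2,"wx":0,"wy":0,"wz":0},
    {"gripper":-1,"x":0,"y":0,"z":4.5,"wx":0,"wy":0,"wz":0},
    {"gripper":-1,"x":0,"y":0,"z":4.5,"wx":0,"wy":0,"wz":0}
  ]
}}

```text
time: 13.15
tool_pos: [0.4788, 0.2387, 0.0878]
eef_rot: [-3.142, -0.0, -1.364]
wrist_force: [-0.1, -0.9, 1.7]
grip_width: -0.002
```

```bash
python3 -c "
from h import *
to(-45,200,91)"
```

```text
t 13.15 target [0.4795 0.2375 0.091 ] d mm [ 1.3 -0.5 -3.2] rot [-0.    -0.     0.002] F [-0.11 -0.89  1.69]
```

Cover5 sits lower (0.0878) at only 1.7 N, so it gives. I'll go on gently.

Emit:
{"fn": "drive_tool", "kwargs": {
  "moves": [
    {"gripper":-1,"x":0,"y":0,"z":1,"wx":0,"wy":0,"wz":0},
    {"gripper":-1,"x":0,"y":0,"z":2,"wx":0,"wy":0,"wz":0},
    {"gripper":-1,"x":0,"y":0,"z":3,"wx":0,"wy":0,"wz":0},
    {"gripper":-1,"x":0,"y":0,"z":3.5,"wx":0,"wy":0,"wz":0},
    {"gripper":-1,"x":0,"y":0,"z":4,"wx":0,"wy":0,"wz":0},
    {"gripper":-1,"x":0,"y":0,"z":4,"wx":0,"wy":0,"wz":0},
    {"gripper":-1,"x":0,"y":0,"z":4,"wx":0,"wy":0,"wz":0},
    {"gripper":-1,"x":0,"y":0,"z":4,"wx":0,"wy":0,"wz":0}
  ]
}}

```text
time: 14.15
tool_pos: [0.4787, 0.2387, 0.0838]
eef_rot: [-3.142, 0.0, -1.364]
wrist_force: [0.3, -0.2, 0.5]
grip_width: -0.002
```

Emit:
{"fn": "drive_tool", "kwargs": {
  "moves": [
    {"gripper":-1,"x":0,"y":0,"z":3,"wx":0,"wy":0,"wz":0},
    {"gripper":-1,"x":0,"y":0,"z":6,"wx":0,"wy":0,"wz":0},
    {"gripper":-1,"x":0,"y":0,"z":9,"wx":0,"wy":0,"wz":0},
    {"gripper":-1,"x":0,"y":-1,"z":12,"wx":0,"wy":0,"wz":0},
    {"gripper":-1,"x":0,"y":-1,"z":15,"wx":0,"wy":0,"wz":0},
    {"gripper":-1,"x":0,"y":-2,"z":18,"wx":0,"wy":0,"wz":0},
    {"gripper":-1,"x":0,"y":-3,"z":21,"wx":0,"wy":0,"wz":0},
    {"gripper":-1,"x":0,"y":-3,"z":21,"wx":0,"wy":0,"wz":0}
  ]
}}

```text
time: 15.15
tool_pos: [0.4812, 0.2391, 0.0622]
eef_rot: [3.14, -0.0, -1.364]
wrist_force: [-0.2, 0.0, -0.6]
grip_width: -0.002
```

Emit:
{"fn": "drive_tool", "kwargs": {
  "moves": [
    {"gripper":-1,"x":0,"y":-0.5,"z":2,"wx":0,"wy":0,"wz":0},
    {"gripper":-1,"x":0,"y":-1,"z":4,"wx":0,"wy":0,"wz":0},
    {"gripper":-1,"x":0,"y":-1.5,"z":6,"wx":0,"wy":0,"wz":0},
    {"gripper":-1,"x":0,"y":-2,"z":8,"wx":0,"wy":0,"wz":0},
    {"gripper":-1,"x":0,"y":-3,"z":10,"wx":0,"wy":0,"wz":0},
    {"gripper":-1,"x":0,"y":-4,"z":12,"wx":0,"wy":0,"wz":0},
    {"gripper":-1,"x":0,"y":-4.5,"z":14,"wx":0,"wy":0,"wz":0},
    {"gripper":-1,"x":0,"y":-4.5,"z":15,"wx":0,"wy":0,"wz":0}
  ]
}}

```text
time: 16.15
tool_pos: [0.4859, 0.2402, 0.0475]
eef_rot: [3.141, -0.0, -1.364]
wrist_force: [-1.0, 0.4, 2.7]
grip_width: 0.001
```

```bash
python3 -c "
from h import *
to(-37,200,48)
cv2.imwrite('pics/w2.png',eyes.read_camera('wrist')[:,:,::-1])"
```

```text
t 16.15 target [0.4873 0.2392 0.048 ] d mm [ 1.3 -1.2 -0.5] rot [ 0.    -0.     0.002] F [-1.    0.4   2.67]
```

View pics/w2.png

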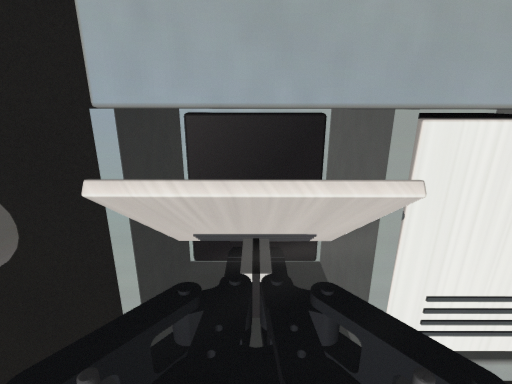

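Cover5 stands steeply tilted, with its raised far edge at rows 180–195 and the empty bay below it; cover4 is shut. I'll work out the tilt from the far edge row.

```bash
python3 -c "
from h import *
s=monitor.observe();p=eyes.camera_params('wrist');T=p['tool_from_camera'];Rt=Ro.from_euler('xyz',s['eef_rot']).as_matrix()
def pj(w):
    c=T[:3,:3].T@((Rt.T@(w-s['tool_pos']))-T[:3,3]);u=p['K']@c;return (u/u[2])[:2].round(0)
for th in np.arange(.7,1.11,.05):
    c,n=np.cos(th),np.sin(th);print(round(th,2),[(pj(W(35*c-o*n,y,87.5+35*n+o*c))).tolist() for y in(155,245) for o in (2.5,-2.5)])"
```

```text
0.7 [[431.0, 160.0], [425.0, 146.0], [93.0, 160.0], [99.0, 146.0]]
0.75 [[433.0, 166.0], [427.0, 151.0], [92.0, 165.0], [97.0, 150.0]]
0.8 [[434.0, 172.0], [429.0, 156.0], [90.0, 171.0], [95.0, 155.0]]
0.85 [[436.0, 178.0], [431.0, 161.0], [89.0, 177.0], [93.0, 161.0]]
0.9 [[437.0, 184.0], [433.0, 167.0], [88.0, 184.0], [91.0, 166.0]]
0.95 [[438.0, 191.0], [435.0, 173.0], [87.0, 190.0], [90.0, 172.0]]
1.0 [[439.0, 197.0], [436.0, 179.0], [86.0, 197.0], [89.0, 178.0]]
1.05 [[440.0, 204.0], [437.0, 185.0], [85.0, 204.0], [87.0, 185.0]]
1.1 [[440.0, 211.0], [438.0, 192.0], [85.0, 211.0], [86.0, 191.0]]
```

The edge rows 197/180 give a tilt of about 1.0 rad (57°), which is past what was asked. Withdraw with a slight move away from the cover, then up and clear.

Emit:
{"fn": "drive_tool", "kwargs": {
  "moves": [
    {"gripper":-1,"x":0,"y":3,"z":-3,"wx":0,"wy":0,"wz":0},
    {"gripper":-1,"x":0,"y":4,"z":-12,"wx":0,"wy":0,"wz":0},
    {"gripper":-1,"x":0,"y":4,"z":-30,"wx":0,"wy":0,"wz":0},
    {"gripper":-1,"x":0,"y":4,"z":-55,"wx":0,"wy":0,"wz":0},
    {"gripper":-1,"x":0,"y":4,"z":-85,"wx":0,"wy":0,"wz":0},
    {"gripper":-1,"x":0,"y":4,"z":-120,"wx":0,"wy":0,"wz":0},
    {"gripper":-1,"x":0,"y":4,"z":-150,"wx":0,"wy":0,"wz":0},
    {"gripper":-1,"x":0,"y":4,"z":-150,"wx":0,"wy":0,"wz":0}
  ]
}}

```text
time: 17.2
tool_pos: [0.4838, 0.2406, 0.2018]
eef_rot: [-3.135, 0.0, -1.364]
wrist_force: [0.0, -0.7, -1.0]
grip_width: -0.002
```

```bash
python3 -c "
from h import *
to(-37,200,200)
a=eyes.read_camera('wrist')[:,:,::-1];b=eyes.read_camera('side')[:,:,::-1]
b=cv2.resize(b[120:320,150:350],(384,384))
cv2.imwrite('pics/w3.png',np.hstack([cv2.resize(a,(410,308)),b[:308]]))"
```

```text
t 17.2 target [0.4873 0.2392 0.2   ] d mm [ 2.1 -3.1  1.8] rot [-0.007  0.     0.002] F [ 0.04 -0.74 -0.98]
```

View pics/w3.png

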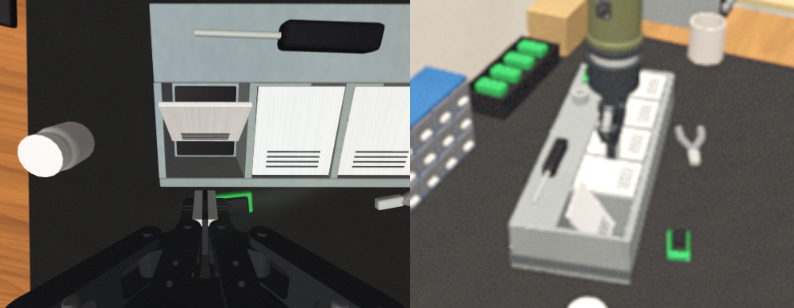

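Cover5 stays open (left panel, about (205,120)); the other covers in view are shut, and the bystanders in view are in place.

```bash
python3 -c "
from rig import order
print(order.sign_off())"
```

```text
the job is handed in; nothing more can be done
None
```

The empty bay is under cover5 (y = +200 mm of the case). I pushed its near end down to about 1.0 rad (57°) and left it open, then handed the job in at about 17 s.

- **Finding it:** I pressed each cover in turn with closed fingertips. Covers 1 to 4 stopped firm at 88.5 mm height. Covers 2 to 4 were pressed with about 6 N. Cover1 was the first and took about 10 N in the z direction. Cover5 kept sinking under less than about 3 N.
- **Tilt check:** I estimated the tilt from one wrist picture while the fingers still held the cover, at rows 197/180 of its raised edge. After I withdrew, the wrist and side pictures showed it still standing open, but I did not measure the angle again.
- **Rest of the scene:** The other covers in view looked shut. The jar, mug, cutters, unit2, driver and spool looked unmoved. The arm partly hid unit1 and some of the covers in the last side view, so I could not check those fully. The arm never went near unit1.

No checks failed or disagreed. One move call was refused at the start because its rows left out some keys; nothing moved, and I resent it in full.

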